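# Space a deck panel in its glue-up jig and hold it down flush

### The arm

A 6-joint arm with a two-finger parallel gripper is mounted at the origin on the work surface. World frame = base frame: x ahead of the robot, y to its left, z up, the work surface at z = 0. Lengths are in mm, angles in rad, forces in N, time in s.
With the tool pointing down it reaches from about 350 to 875 mm from the base axis. Payload 4.2 kg.
Tool frame: the origin (TCP) lies at the very end of the fingers, on their centre line; the grasp point (between the pads) lies 19 mm behind it; z points along the fingers, y is the direction in which the jaws open and shut (so a half turn about z gives the same grasp; the last joint's range is limited). The gripper opens to 85 mm and grips with 20 to 120 N. Pads are 22 mm wide; open, the fingers measure 114 mm over their backs; the gripper's body (76 mm by 85 mm) begins 54 mm behind the grasp point. The pads swing forward as they close: fully open they stand 13 mm farther back than shut.
Start: joints at [1.598, 0.385, 0.008, 0, -1.194, -0.259], TCP at [143.55, 608.27, 231.312] pointing down, gripper open.
Joint ranges: [-3.14, 3.14], [-1.21, 2.06], [-1.07, 1.41], [-3.16, 2.05], [-2.99, -0.16], [-3.1, 3.1]. Speed limits (rad/s): [2.79, 2.79, 3.14, 3.14, 3.14, 3.14].

### API

Orientations are given as a unit quaternion [x, y, z, w].
In Python, from bench import telemetry, eyes, arm gives the robot as it stands. The module is installed in compiled form; this text tells all that it offers.
- The arm moves only by the tool move_arm, never from a script. Its argument "deltas" is text: rows parted by semicolons, each of 6 numbers parted by spaces: the shift along the tool's x, y, z in cm, then the turn, a rotation vector about the tool's x, y, z in rad. A call has 1 to 12 rows; each row shifts and turns the commanded pose from where the row before left it, along the tool's axes as they then stand; what a row does not reach is not made up. A row lasts 1/8 s, in which the tool goes at most 62.5 mm and 10.7 degrees, less where a joint would pass 70% of its speed; a pose out of reach is approached as far as the arm can. A call is refused whole if a number of a shift passes 6.25 or a number of a turn 0.188, either way. A call with a gripper value outside its range is refused whole. "grip" is the finger opening in cm, from 0 to 8.54, set as the call begins (left out, the last holds). The fingers move at their own pace and stop on an object; the grip force is fixed at half the most. Time passes only in rows, so rows that do not move let the fingers close. It gives the time, the measured TCP pose, the force and the opening at its end, in the units of the state.
- telemetry.read_state(): the state, without advancing time (a new reading comes with each control period).
- eyes.get_image(name): name is "side" or "top" or "wrist"; returns a dict with "pixels" (480x640x3 uint8, blue, green, red), "range_z" (480x640 float32, mm along the optical axis (not along the pixel's ray), 0 where there is no reading), "fx", "fy", "cx", "cy" (pixels), "origin" and "orientation" of the camera in the world; the wrist camera has in their place "tool_from_camera" (4x4, takes a point from camera to tool coordinates, whose origin is the TCP and whose axes are the flange's). Camera axes: x right, y up, looking along -z (the intrinsics and any distortion apply to the point x, -y, -z); pixel columns grow to the right and rows downward; lengths in mm; the calibration is good to about 2 mm. A picture is of the moment at which its call begins: read the wrist's pose just before it.
- arm.job_done(): hands the job in, once; it reports no verdict.
Trained networks look in a picture, given as the dict that the camera call returned (one of the last four; its "shot" number tells which), for a name from the list of things; names that differ only in an ending like _2 or _b are one class to them, and where a whole thing is asked for, a point or a joint stands for the part that bears it (a point fixed in the world has none). Each returns a list of dicts, best first, with "p" (0 to 1); they miss things now and then, are a little off and sometimes report something else, mostly with a low value. They report only what shows in the picture. A call takes as long as a camera call. They do not tell look-alikes from the thing itself.
- eyes.boxes_of(picture, name): "point" ([x, y, z] in mm, in world coordinates, good to about 4 mm: the middle of the surface that is visible of it).
The state is a dict: "clock": time; "joints": joint angles; "joint_vel": joint speeds; "joint_efforts": joint torques, N m; "position": TCP position; "ee_rot": TCP orientation; "contact_force": force on the tool from outside, world axes, zero at the start; "wrist_torque": the same for the moment, N m; "gripper_width": finger opening in mm.
Only numpy, scipy, OpenCV 4.12 (cv2) and the standard library are available. Lean on these libraries where they do the work, as an engineer would, in place of code of your own. Each camera call takes 0.05 s, during which the arm holds its last target.

### The job

Gluing up a model's plywood deck: stand the red spacer upright in the gap between the dark panel and a jig rail, in the one gap that is wide enough for it, down on the jig's base and about midway along the rail, and let go of it. Then press the panel down with the fingers against its sprung bed until its top is flush with the rails, and finish while still holding it pressed down, with the spacer still in place. Leave the other things on the bench where they are.

Things in the scene. Friction and masses are not known exactly. Their poses are not given: they have to be found in the camera images.
- jig: Plywood glue-up jig fixed to the bench: base board 180 (x) x 190 (y) x 12 mm thick, origin at the centre of its underside, on the bench; z up. Its x axis runs along the rails and its y axis across the two gaps. A black sprung bed in its middle carries the panel. Two wooden end stops (12 x 60 mm, tops 42 mm above the origin) stand on its centre line at x = +73 and -73 mm. Position and yaw vary.
- bed (a joint): Sprung bed under the panel, sliding straight down: 0 = up (the panel stands 7 mm proud of the rails), 0.007 m = fully down on its stop (panel top flush with the rail tops). The spring pushes up with 3.6 N at the top and 7.8 N at the bottom; the panel's weight, about 1.3 N, counts against it. It rises again when released.
- panel: Loose dark wooden deck panel, 130 (x) x 90 (y) x 18 mm thick, about 0.13 kg, with a thin cork dot at the centre of its top. Origin at the centre of its underside. It lies on the sprung bed, centred on the jig within about 1 mm, underside 31 mm above the jig's origin (top 49 mm); pressed flush, underside 24 mm and top 42 mm above it.
- thin_rail: Thin aluminium rail fixed on the jig, 150 (x) x 12 (y) x 30 mm tall, origin at the centre of its underside, 72 mm from the jig's centre along the jig's +y or -y (it varies which side); its top is 42 mm above the jig's origin. The gap between it and the panel is about 21 mm wide (20 to 22), open above; the gap's middle lies about 16.5 mm from this origin towards the panel. Gap floor: the jig's base, 12 mm above the jig's origin.
- thick_rail: Thick aluminium rail fixed on the other side of the jig, 150 (x) x 36 (y) x 30 mm tall, origin at the centre of its underside, 72 mm from the jig's centre. The gap between it and the panel is only about 9 mm wide: too narrow for the spacer.
- spacer: Loose red wooden spacer standing on edge on the bench: 70 long (its x) x 16 thick (its y) x 70 mm tall (its z), about 0.07 kg, origin at the centre of its underside. In the gap it stands on the jig's base, its top 82 mm above the jig's origin: 33 mm above the proud panel, 40 mm above the rails.
- glue: Bystander: white glue bottle, 52 mm across, 130 mm tall, origin at the centre of its underside.
- tin_cup: Bystander: steel cup, 80 mm across, 85 mm tall, origin at the centre of its underside.
- spool: Bystander: blue wire spool, 60 mm across, 40 mm tall, origin at the centre of its underside.
- driver: Bystander: red-handled screwdriver lying along its x axis, about 170 mm long.
- board: Bystander: small green circuit board, 60 x 40 x 14 mm, lying flat, origin at the centre of its underside.
- tube: Bystander: dark steel tube section, 64 mm across, 60 mm tall, origin at the centre of its underside.
- offcut: Bystander: plywood offcut, 70 x 50 x 18 mm, origin at the centre of its underside.
Things that resemble listed ones, but are neither listed nor needed, are in the scene too. Of the things like the panel, leave any that is orange; of the rest the larger one is meant.

How it is judged:
By the outcome, as a careful person would: the job done as asked, in the order asked, and still so for the second after the job is handed in, while the arm keeps its last pose, push and grip.
It also fails if it takes over 43 s, if anything falls off the work surface, if the arm or the gripper's body presses on something with over 40 N, if the wrist force passes 120 N, or if a joint passes its speed limit or range.

## Working session

There is one attempt and no reset: what is moved stays moved. The work goes in short steps, Python scripts to look and compute and a tool call to move; the robot and the scene stay as the last step left them, time stands still between calls to the robot, and variables do not carry over. Pictures are saved under pics/ and viewed, and the job is handed in when it is done.

Besides the shell and the picture viewer there is one more tool, called after "Call:" by a JSON object that holds its "fn" and its "kwargs", one argument or row to a line. move_arm: Moves the arm, as the interface text tells. Its arguments: {"type":"object","properties":{"deltas":{"type":"string"},"grip":{"type":"number"}},"required":["deltas"]}

```bash
mkdir -p pics; cat > h.py <<'E'
import numpy as np, cv2
from bench import telemetry, eyes, arm
from scipy.spatial.transform import Rotation as R
def cloud(im, st=None):
    z=im["range_z"]; h,w=z.shape
    u,v=np.meshgrid(np.arange(w),np.arange(h))
    P=np.stack([(u-im["cx"])/im["fx"]*z, -(v-im["cy"])/im["fy"]*z, -z],-1)
    if "origin" in im:
        return P@R.from_quat(im["orientation"]).as_matrix().T+np.array(im["origin"])
    T=np.array(im["tool_from_camera"]); P=P@T[:3,:3].T+T[:3,3]
    return P@R.from_quat(st["ee_rot"]).as_matrix().T+np.array(st["position"])
E
python3 - <<'E'
from h import *
s=telemetry.read_state(); print({k:np.round(v,3) for k,v in s.items()})
for n in ["side","top"]:
    im=eyes.get_image(n); cv2.imwrite(f"pics/{n}0.png",im["pixels"]); np.savez(f"{n}0.npz",**{k:v for k,v in im.items()})
    print(n,[ (k,v) for k,v in im.items() if k not in("pixels","range_z")])
    for t in ["panel","spacer","thin_rail","thick_rail","jig"]:
        print(t,[(np.round(d["point"]),round(d["p"],2)) for d in eyes.boxes_of(im,t)])
print(telemetry.read_state()["clock"])
E
```

```text
{'clock': np.float64(0.0), 'joints': array([ 1.598e+00,  3.860e-01,  7.000e-03, -1.000e-03, -1.194e+00,
       -2.590e-01]), 'joint_vel': array([ 0.   , -0.   , -0.   ,  0.001,  0.001, -0.   ]), 'joint_efforts': array([ 1.0000e-03, -3.9229e+01,  1.8841e+01,  4.1860e+00, -5.0000e-03,
        0.0000e+00]), 'position': array([143.442, 607.718, 230.204]), 'ee_rot': array([ 0.993, -0.116, -0.   ,  0.001]), 'contact_force': array([-0.61 ,  0.946,  0.518]), 'wrist_torque': array([-0.007, -0.007, -0.017]), 'gripper_width': np.float64(85.406)}
side [('fx', 437.3154586929696), ('fy', 437.3154586929696), ('cx', 321.53663069026027), ('cy', 235.1126722003949), ('origin', array([ 273.49664061, -707.736273  ,  724.0546085 ])), ('orientation', array([ 0.40030184, -0.07797189, -0.15027022,  0.90060962])), ('shot', 1)]
panel [(array([329., 101.,  15.]), 0.78), (array([626., -86.,  16.]), 0.65), (array([564., 113.,  54.]), 0.6)]
spacer [(array([ 515., -216.,   46.]), 0.85), (array([589., 190.,  42.]), 0.16)]
thin_rail [(array([550.,  49.,  33.]), 0.82), (array([ 688., -364.,   77.]), 0.55)]
thick_rail [(array([589., 189.,  42.]), 0.75)]
jig [(array([537.,  72.,  12.]), 0.6)]
top [('fx', 527.5257800619806), ('fy', 527.5257800619806), ('cx', 326.1116549183513), ('cy', 246.37122432618483), ('origin', array([ 373.59618215,    1.41984938, 1366.5883405 ])), ('orientation', array([ 0.04673692, -0.05572742, -0.70057511,  0.7098624 ])), ('shot', 2)]
panel [(array([570., 119.,  52.]), 0.79), (array([634., 388.,  41.]), 0.73), (array([ 556., -419.,   19.]), 0.65), (array([624., -83.,  11.]), 0.58)]
spacer [(array([ 517., -207.,   71.]), 0.79)]
thin_rail [(array([547.,  52.,  41.]), 0.9), (array([ 691., -342.,   89.]), 0.15)]
thick_rail [(array([585., 186.,  40.]), 0.65)]
jig []
0.6
```

View pics/top0.png

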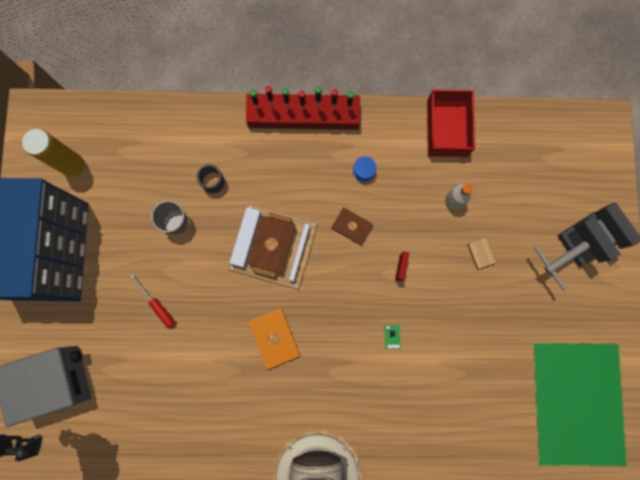

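View pics/side0.png

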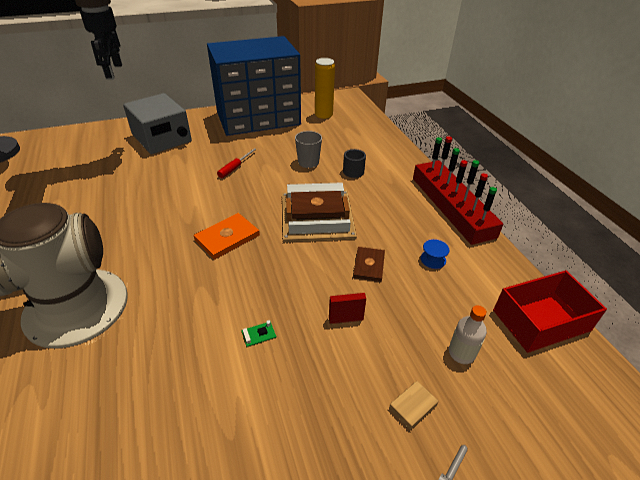

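The top view shows the jig at about (272,245), with the thick rail at (245,238) and the thin rail at (300,252). The red spacer is at (403,266), and the small brown (352,226) and orange (273,338) panels are look-alikes. Next I measure the poses.

```bash
python3 - <<'E'
from h import *
for n in ["top","side"]:
    d=np.load(f"{n}0.npz"); im={k:d[k] for k in d.files}; P=cloud(im)
    bgr=im["pixels"].astype(float); hsv=cv2.cvtColor(im["pixels"],cv2.COLOR_BGR2HSV)
    def rect(name,m):
        Q=P[m]
        if len(Q)<8: print(n,name,len(Q)); return
        c,s,a=cv2.minAreaRect(Q[:,:2].astype(np.float32)); print(n,name,len(Q),np.round(c,1),np.round(s,1),round(a,1),"zmed",np.round(np.median(Q[:,2]),1))
    X,Y,Z=P[...,0],P[...,1],P[...,2]
    red=((hsv[...,0]<8)|(hsv[...,0]>172))&(hsv[...,1]>150)
    near=lambda x,y,r:(np.hypot(X-x,Y-y)<r)
    rect("spacer all",red&near(517,-210,70)&(Z>5)); rect("spacer top",red&near(517,-210,70)&(Z>62))
    gray=(hsv[...,1]<60)&(Z>34)&(Z<52)
    rect("thin",gray&near(547,51,95)&(Y<85)); rect("thick",gray&near(587,187,105)&(Y>140))
    pan=(hsv[...,1]>100)&(Z>45)&(Z<56)&near(567,117,90); rect("panel",pan)
    rect("jig all",near(567,117,150)&(Z>7)&(Z<60)&(Y>0))
    rect("bench",near(517,-120,30))
E
```

```text
top spacer all 228 [ 518.8 -206.2] [14.9 67.7] 79.0 zmed 68.4
top spacer top 168 [ 518.9 -206.3] [14.9 67.5] 79.0 zmed 69.6
top thin 292 [552.4  53.5] [ 12.5 149.3] 75.2 zmed 41.7
top thick 858 [589.5 192.1] [ 37.3 150.4] 75.0 zmed 42.2
top panel 1724 [570.9 124.1] [ 90.5 155.4] 75.1 zmed 49.3
top jig all 5023 [564.4 129.7] [272.  259.7] 5.0 zmed 42.0
top bench 416 [ 517.8 -119.5] [57.9 58.3] 1.8 zmed 0.1
side spacer all 946 [ 517.1 -210. ] [18.7 70.3] 78.4 zmed 47.6
side spacer top 307 [ 516.7 -209.7] [18.4 69.4] 78.4 zmed 68.9
side thin 322 [550.3  51.8] [ 17.6 145.9] 74.6 zmed 40.3
side thick 426 [587.  190.8] [ 38.  148.9] 75.2 zmed 41.0
side panel 1143 [568.1 121.4] [ 96.2 130.1] 74.7 zmed 48.1
side jig all 3730 [568.4 119.3] [191.5 180.3] 75.0 zmed 40.0
side bench 414 [ 516.6 -117.7] [59.2 54.7] 3.4 zmed -0.7
```

```bash
cat >> h.py <<'E'
def go(x,y,z,yaw,step=5.5):
    """print delta needed; yaw = world angle (deg) of tool y axis mod 180"""
    s=telemetry.read_state(); Rm=R.from_quat(s["ee_rot"])
    cy=np.degrees(np.arctan2(*Rm.as_matrix()[:2,1][::-1]))
    dy=(yaw-cy+90)%180-90
    Rt=(R.from_euler('z',dy,degrees=True)*Rm)
    yt=np.radians(cy+dy); Rd=np.stack([[-np.sin(yt),np.cos(yt),0],[np.cos(yt),np.sin(yt),0],[0,0,-1]],1)
    Rd[:,0]=np.cross(Rd[:,1],Rd[:,2])
    rv=(Rm.inv()*R.from_matrix(Rd)).as_rotvec()
    d=Rm.inv().apply(np.array([x,y,z])-s["position"])/10
    print("clock",round(float(s["clock"]),2),"pos",np.round(s["position"],1),"yaw",round(cy,2),"delta cm",np.round(d,2),"rot",np.round(rv,3),"n",int(np.ceil(np.linalg.norm(d)/step)),"F",np.round(s["contact_force"],1),"w",round(float(s["gripper_width"]),1))
E
python3 - <<'E'
from h import *
im=eyes.get_image("wrist"); print(np.round(im["tool_from_camera"],3), im["fx"],im["cx"],im["cy"])
go(530,90,300,75)
E
```

```text
[[ 0.00000e+00  9.66000e-01  2.59000e-01  6.35060e+01]
 [ 1.00000e+00 -0.00000e+00 -1.00000e-03  2.68000e-01]
 [-1.00000e-03  2.59000e-01 -9.66000e-01 -1.43366e+02]
 [ 0.00000e+00  0.00000e+00  0.00000e+00  1.00000e+00]] 414.6630665768145 319.7254406765478 239.3663774259852
clock 0.65 pos [143.5 608.3 231.3] yaw -103.28 delta cm [49.52 41.56 -6.87] rot [-0.    0.    0.03] n 12 F [-0.2 -0.3 -0.2] w 85.4
```

Call:
{"fn": "move_arm", "kwargs": {
  "deltas": "4.3 3.5 -0.6 0 0 0.003;4.3 3.5 -0.6 0 0 0.003;4.3 3.5 -0.6 0 0 0.003;4.3 3.5 -0.6 0 0 0.003;4.3 3.5 -0.6 0 0 0.003;4.3 3.5 -0.6 0 0 0.003;4.3 3.5 -0.6 0 0 0.003;4.3 3.5 -0.6 0 0 0.003;4.3 3.5 -0.6 0 0 0.003;4.3 3.5 -0.6 0 0 0.003;4.3 3.5 -0.6 0 0 0;0 0 0 0 0 0"
}}

```text
clock: 2.15
position: [509.8, 116.7, 297.5]
ee_rot: [0.991, -0.133, 0.0, 0.0]
contact_force: [-1.2, -0.0, 0.2]
gripper_width: 85.6
```

```bash
cat > jig.py <<'E'
import sys
from h import *
s=telemetry.read_state(); im=eyes.get_image("wrist"); P=cloud(im,s); tag=sys.argv[1]
cv2.imwrite(f"pics/w{tag}.png",im["pixels"]); np.savez(f"w{tag}.npz",P=P,bgr=im["pixels"])
hsv=cv2.cvtColor(im["pixels"],cv2.COLOR_BGR2HSV); X,Y,Z=P[...,0],P[...,1],P[...,2]
ok=im["range_z"]>0
near=lambda x,y,r:(np.hypot(X-x,Y-y)<r)&ok
def rect(name,m):
    m=cv2.morphologyEx(m.astype(np.uint8),cv2.MORPH_OPEN,np.ones((3,3)))>0
    Q=P[m]
    if len(Q)<20: print(name,len(Q)); return
    c,sz,a=cv2.minAreaRect(Q[:,:2].astype(np.float32)); print(name,len(Q),np.round(c,1),np.round(sz,1),round(a,2),"z",np.round(np.median(Q[:,2]),1))
gray=(hsv[...,1]<60)&(Z>36)&(Z<48)
rect("thin",gray&near(551,52,95)&(Y<85)); rect("thick",gray&near(588,191,105)&(Y>140))
rect("panel",(hsv[...,1]>80)&(Z>45.5)&(Z<53)&near(568,121,90))
red=((hsv[...,0]<8)|(hsv[...,0]>172))&(hsv[...,1]>130)
rect("spacer top",red&near(518,-208,70)&(Z>66)); rect("spacer",red&near(518,-208,70)&(Z>8))
print("clock",s["clock"],np.round(s["position"],1))
E
python3 jig.py 1
```

```text
thin 2215 [549.1  53.1] [ 12.4 148.8] 75.1 z 42.7
thick 6461 [586.2 192. ] [ 36.5 149.1] 75.08 z 42.7
panel 14227 [567.  123.7] [ 90.1 130.2] 75.27 z 49.8
spacer top 0
spacer 993 [ 517.5 -200.4] [ 3.9 68.3] 78.02 z 17.9
clock 2.15 [509.8 116.7 297.5]
```

```bash
python3 - <<'E'
from h import *
go(518,-208,220,79)
E
```

```text
clock 2.2 pos [508.8 118.  297.2] yaw -105.21 delta cm [ 9.44 31.21  7.72] rot [-0.     0.    -0.073] n 7 F [-0.2  0.8 -0.1] w 85.3
```

View pics/w1.png

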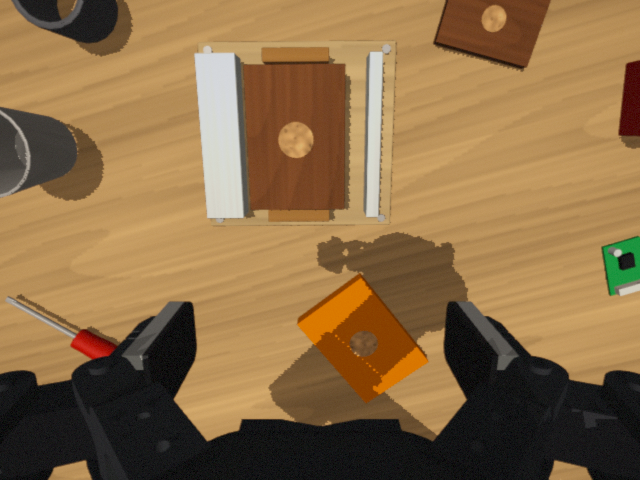

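The wrist view shows the jig at about (298,135), with the wide gap beside the thin rail at (355,135). The arm was still settling by about 1 mm, so I'll add rest rows before the next looks.

Call:
{"fn": "move_arm", "kwargs": {
  "deltas": "1.3 4.5 1.1 0 0 -0.01;1.3 4.5 1.1 0 0 -0.01;1.4 4.5 1.1 0 0 -0.01;1.4 4.5 1.1 0 0 -0.01;1.4 4.5 1.1 0 0 -0.01;1.3 4.4 1.1 0 0 -0.01;1.3 4.3 1.1 0 0 -0.013;0 0 0 0 0 0;0 0 0 0 0 0;0 0 0 0 0 0",
  "grip": 6
}}

```text
clock: 3.45
position: [528.2, -204.4, 220.9]
ee_rot: [0.996, -0.093, 0.001, -0.0]
contact_force: [0.1, 0.7, -0.2]
gripper_width: 60.0
```

```bash
python3 jig.py 2; python3 -c "
from h import *
go(518,-208,41,79)"
```

```text
thin 2249 [548.7  51.8] [ 14.1 149.2] 74.83 z 42.0
thick 0
panel 0
spacer top 1919 [ 516.2 -208.7] [15.4 69.6] 78.6 z 70.8
spacer 2079 [ 516.3 -208.7] [15.4 69.7] 78.6 z 70.7
clock 3.45 [ 528.2 -204.4  220.9]
clock 3.5 pos [ 528.2 -204.5  220.9] yaw -100.7 delta cm [-0.95  0.54 17.99] rot [-0.    -0.001  0.005] n 4 F [-0.4  0.2  0.5] w 59.6
```

View pics/w2.png

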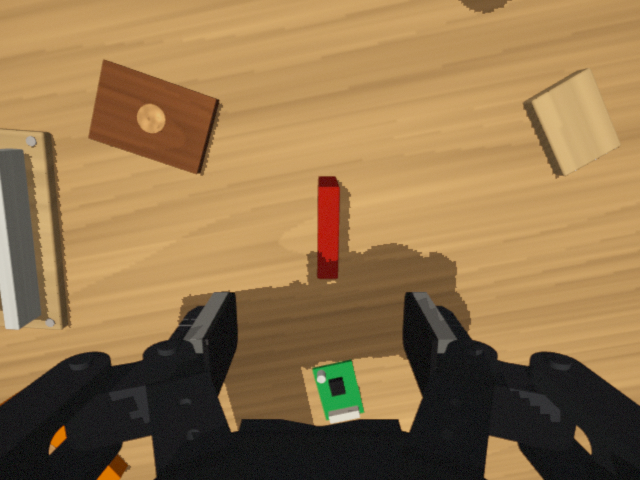

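Call:
{"fn": "move_arm", "kwargs": {
  "deltas": "-1.1 0.6 3 0 0 -0.01;0 0 4 0 0 0;0 0 4 0 0 0;0 0 3.5 0 0 0;0 0 2 0 0 0;0 0 1.3 0 0 0;0 0 0 0 0 0;0 0 0 0 0 0",
  "grip": 4.5
}}

```text
clock: 4.5
position: [516.8, -209.5, 43.3]
ee_rot: [0.996, -0.089, 0.001, 0.0]
contact_force: [0.6, 0.3, 0.2]
gripper_width: 45.0
```

Call:
{"fn": "move_arm", "kwargs": {
  "deltas": "0 0 0 0 0 0;0 0 0 0 0 0;0 0 0 0 0 0;0 0 0 0 0 0;0 0 0 0 0 0;0 0 0 0 0 0",
  "grip": 0
}}

```text
clock: 5.25
position: [516.4, -209.7, 43.1]
ee_rot: [0.996, -0.089, 0.001, 0.0]
contact_force: [-0.8, 0.9, 6.2]
gripper_width: 14.8
```

Call:
{"fn": "move_arm", "kwargs": {
  "deltas": "0 0 -1 0 0 0;0 0 -3 0 0 0;0 0 -4 0 0 0;0 0 -4 0 0 0;0 0 -1 0 0 0;0 0 0 0 0 0;0 0 0 0 0 0"
}}

```text
clock: 6.12
position: [514.8, -209.4, 170.6]
ee_rot: [0.996, -0.089, -0.002, -0.0]
contact_force: [0.3, -0.3, -0.9]
gripper_width: 15.4
```

```bash
python3 - <<'E'
from h import *
# gap mid, yaw 75.1
go(551.6,68.4,172,75.1)
im=eyes.get_image("wrist"); cv2.imwrite("pics/w3.png",im["pixels"])
E
```

```text
clock 6.12 pos [ 514.8 -209.4  170.6] yaw -100.27 delta cm [ -1.33 -27.99  -0.13] rot [-0.     0.004  0.081] n 6 F [ 0.3 -0.3 -0.9] w 15.4
```

View pics/w3.png

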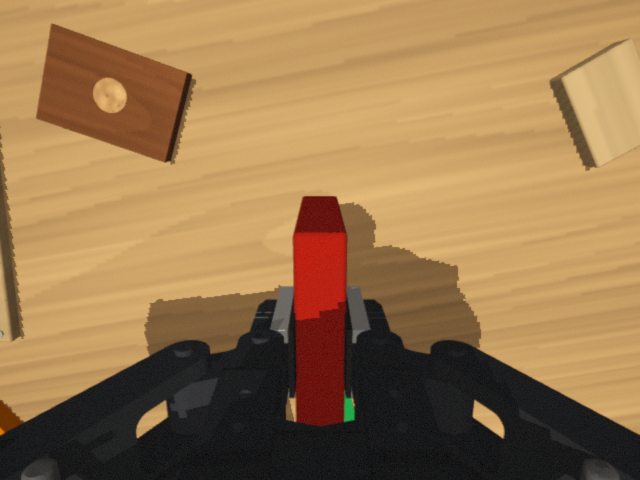

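The spacer is firmly held, its top at (320,330). I carry it over the gap.

Call:
{"fn": "move_arm", "kwargs": {
  "deltas": "-0.3 -2.5 0 0 0 0.012;-0.3 -4.5 0 0 0 0.012;-0.3 -5.3 0 0 0 0.012;-0.3 -5.3 0 0 0 0.012;-0.3 -5 0 0 0 0.012;-0.3 -3.4 0 0 0 0.011;-0.3 -2 0 0 0 0.01;0 0 0 0 0 0;0 0 0 0 0 0;0 0 0 0 0 0"
}}

```text
clock: 7.42
position: [554.4, 67.7, 172.0]
ee_rot: [0.992, -0.13, -0.0, 0.0]
contact_force: [-1.1, -0.0, -0.9]
gripper_width: 14.9
```

```bash
cat > fit.py <<'E'
import sys
from h import *
s=telemetry.read_state(); im=eyes.get_image("wrist"); P=cloud(im,s); tag=sys.argv[1]
cv2.imwrite(f"pics/w{tag}.png",im["pixels"])
hsv=cv2.cvtColor(im["pixels"],cv2.COLOR_BGR2HSV); X,Y,Z=P[...,0],P[...,1],P[...,2]; ok=im["range_z"]>0
a=np.radians(75.1); u=np.array([np.cos(a),np.sin(a)]); v=np.array([np.sin(a),-np.cos(a)])  # u: thin->thick, v: along rail (+x)
c=np.array([549,52.8]); U=(P[...,:2]-c)@u; V=(P[...,:2]-c)@v
def rep(name,m):
    m=cv2.morphologyEx(m.astype(np.uint8),cv2.MORPH_OPEN,np.ones((3,3)))>0
    if m.sum()<20: print(name,m.sum());return
    r=cv2.minAreaRect(P[m][:,:2].astype(np.float32))
    print(name,m.sum(),"U",np.round(np.percentile(U[m],[1,50,99]),1),"V",np.round(np.percentile(V[m],[1,99]),1),"z",np.round(np.median(Z[m]),1),"ang",round(r[2],2),np.round(r[1],1))
rep("thin",ok&(hsv[...,1]<60)&(Z>37)&(Z<48)&(abs(U)<14)&(abs(V)<90))
rep("thick",ok&(hsv[...,1]<60)&(Z>37)&(Z<48)&(abs(U-144)<30)&(abs(V)<90))
rep("panel",ok&(hsv[...,1]>80)&(Z>39)&(Z<53)&(abs(U-72)<55)&(abs(V)<68))
red=((hsv[...,0]<8)|(hsv[...,0]>172))&(hsv[...,1]>130)&ok
st=float(sys.argv[2])
rep("spacer top",red&(abs(Z-st)<8)&(abs(U-16)<40)&(abs(V)<70))
t=(s["position"][:2]-c); print("tcp U",round(t@u,2),"V",round(t@v,2),np.round(s["position"],1),"clock",round(float(s["clock"]),2),"F",np.round(s["contact_force"],1))
go(*(c+16.9*u),s["position"][2],75.1)
E
python3 fit.py 4 198
```

```text
thin 2075 U [-5.5 -0.7  6.3] V [-36.7  74. ] z 42.8 ang 75.18 [ 12.1 115.9]
thick 12067 U [126.  142.9 161.4] V [-72.9  73.4] z 42.7 ang 75.01 [ 37.  150.2]
panel 24321 U [ 29.5  75.7 116.8] V [-62.8  63.1] z 49.8 ang 75.09 [ 90.3 130. ]
spacer top 10040 U [ 7.7 15.2 23. ] V [-27.8  36. ] z 199.6 ang 76.31 [17.2 65.9]
tcp U 15.74 V 1.35 [554.4  67.7 172. ] clock 7.42 F [-1.1 -0.  -0.9]
clock 7.47 pos [554.4  67.7 172.1] yaw -104.95 delta cm [-0.14 -0.12  0.02] rot [ 0.     0.    -0.001] n 1 F [-0.2 -0.4 -0.6] w 15.0
```

View pics/w4.png

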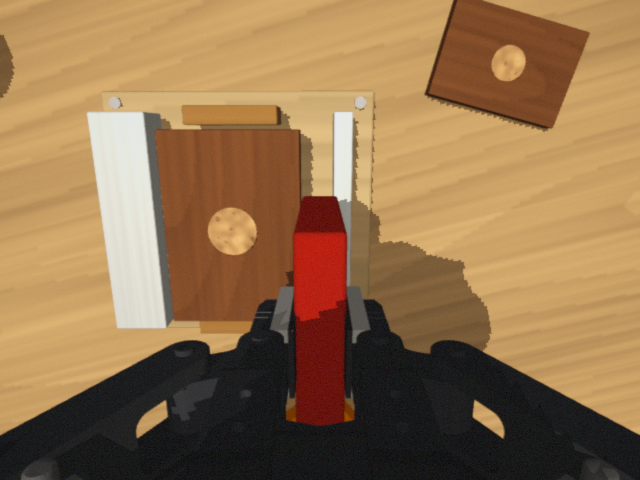

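Call:
{"fn": "move_arm", "kwargs": {
  "deltas": "-0.1 -0.2 1 0 0 0;0 0 2.7 0 0 0;0 0 2.5 0 0 0;0 0 1 0 0 0;0 0 0 0 0 0;0 0 0 0 0 0;0 0 0 0 0 0"
}}

```text
clock: 8.35
position: [554.7, 70.9, 101.3]
ee_rot: [0.992, -0.129, 0.001, -0.0]
contact_force: [0.0, -0.4, -0.9]
gripper_width: 15.0
```

```bash
python3 fit.py 5 128
```

```text
thin 4347 U [-5.5  0.2  6.3] V [-16.8  74.4] z 42.7 ang 75.17 [12.1 97.2]
thick 20755 U [126.  143.  161.4] V [-70.6  73.9] z 42.6 ang 75.08 [ 37.5 150.3]
panel 36981 U [ 29.7  76.3 116.8] V [-46.3  63.6] z 49.8 ang 75.14 [ 90.3 119.2]
spacer top 10017 U [10.9 18.5 26.2] V [-28.5  35.4] z 128.9 ang 73.92 [17.  66.3]
tcp U 18.99 V 0.9 [554.7  70.9 101.3] clock 8.35 F [ 0.  -0.4 -0.9]
clock 8.4 pos [554.7  70.9 101.2] yaw -104.88 delta cm [-0.08  0.2  -0.01] rot [-0.001 -0.001  0.   ] n 1 F [-0.2 -0.3 -0.4] w 14.9
```

View pics/w5.png

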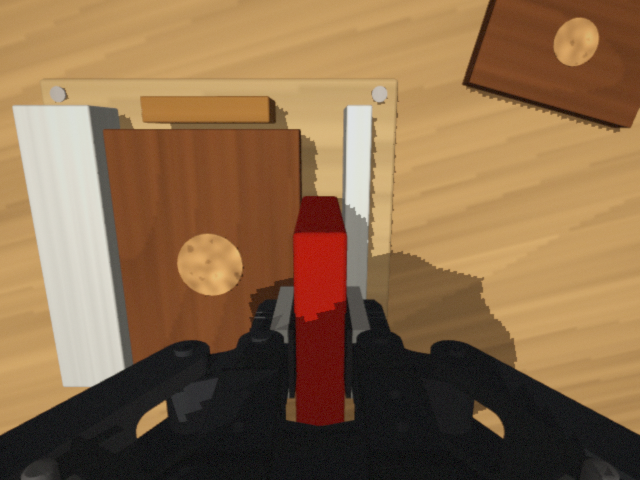

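Call:
{"fn": "move_arm", "kwargs": {
  "deltas": "0 0.12 0 0 0 0;0 0 0 0 0 0;0 0 0 0 0 0"
}}

```text
clock: 8.78
position: [553.9, 69.5, 100.4]
ee_rot: [0.992, -0.13, 0.0, -0.0]
contact_force: [-0.3, 0.5, -0.2]
gripper_width: 15.1
```

```bash
cat >> fit.py <<'E'
m=red&(abs(V)<60)&(abs(U-17)<20)
for r in range(194,262,6):
    k=m[r]; 
    if k.sum()>5: print(r,"U",np.round([U[r][k].min(),U[r][k].max(),(U[r][k].min()+U[r][k].max())/2],1),"V",np.round(np.median(V[r][k]),1),"Z",np.round(np.median(Z[r][k]),1))
E
python3 fit.py 6 128
```

```text
thin 4133 U [-5.5 -0.   6.3] V [-13.9  74.2] z 42.8 ang 75.12 [12.2 92. ]
thick 21022 U [126.  142.9 161.4] V [-71.   73.7] z 42.6 ang 75.06 [ 37.5 149.7]
panel 38136 U [ 29.4  75.9 116.8] V [-47.   63.5] z 49.8 ang 75.11 [ 90.4 124.6]
spacer top 9950 U [ 9.4 16.9 24.6] V [-28.8  35. ] z 128.0 ang 75.24 [16.6 65.9]
tcp U 17.4 V 0.41 [553.9  69.5 100.4] clock 8.78 F [-0.3  0.5 -0.2]
clock 8.82 pos [553.9  69.5 100.3] yaw -104.88 delta cm [-0.04  0.05 -0.  ] rot [-0. -0.  0.] n 1 F [ 0.4 -0.1 -0.6] w 15.0
200 U [ 9.6 24.4 17. ] V 34.8 Z 71.5
206 U [ 9.8 24.2 17. ] V 34.8 Z 85.5
212 U [ 9.6 28.  18.8] V 34.9 Z 97.5
218 U [ 9.7 24.7 17.2] V 34.9 Z 107.8
224 U [ 9.6 24.5 17. ] V 34.9 Z 116.9
230 U [ 9.8 24.7 17.3] V 34.9 Z 125.0
236 U [ 9.3 24.7 17. ] V 33.8 Z 127.9
242 U [ 9.4 24.7 17. ] V 32.1 Z 128.0
248 U [ 9.3 24.8 17. ] V 30.2 Z 127.7
254 U [ 9.2 24.8 17. ] V 28.5 Z 128.0
260 U [ 9.2 25.  17.1] V 26.6 Z 127.9
```

Spacer upright and centred in the gap (U 17.0 against about 17.3). I lower it to just above the base.

Call:
{"fn": "move_arm", "kwargs": {
  "deltas": "0 -0.02 1 0 0 0;0 0 1 0 0 0;0 0 1 0 0 0;0 0 0.8 0 0 0;0 0 0.5 0 0 0;0 0 0 0 0 0;0 0 0 0 0 0;0 0 0 0 0 0"
}}

```text
clock: 9.82
position: [554.2, 69.8, 57.7]
ee_rot: [0.992, -0.129, 0.0, -0.0]
contact_force: [0.4, 0.2, -0.7]
gripper_width: 15.4
```

Call:
{"fn": "move_arm", "kwargs": {
  "deltas": "0 0 0.1 0 0 0;0 0 0.1 0 0 0;0 0 0 0 0 0"
}}

```text
clock: 10.2
position: [553.8, 69.7, 55.3]
ee_rot: [0.992, -0.13, -0.0, 0.0]
contact_force: [-0.4, 0.0, -0.9]
gripper_width: 15.0
```

Call:
{"fn": "move_arm", "kwargs": {
  "deltas": "0 0 0.05 0 0 0;0 0 0.05 0 0 0;0 0 0 0 0 0;0 0 0 0 0 0"
}}

```text
clock: 10.7
position: [553.9, 69.7, 55.1]
ee_rot: [0.992, -0.129, 0.0, 0.0]
contact_force: [-2.0, -0.2, 5.3]
gripper_width: 15.3
```

Base contact (5 N, at the expected height). I release the spacer.

Call:
{"fn": "move_arm", "kwargs": {
  "deltas": "0 0 0 0 0 0;0 0 0 0 0 0;0 0 0 0 0 0;0 0 0 0 0 0",
  "grip": 4
}}

```text
clock: 11.2
position: [553.9, 69.7, 54.1]
ee_rot: [0.992, -0.13, -0.0, 0.0]
contact_force: [0.0, -0.9, 0.6]
gripper_width: 40.1
```

Call:
{"fn": "move_arm", "kwargs": {
  "deltas": "0 0 -1 0 0 0;0 0 -3 0 0 0;0 0 -4 0 0 0;0 0 -4 0 0 0;0 0 -1 0 0 0;0 0 0 0 0 0;0 0 0 0 0 0;0 0 0 0 0 0"
}}

```text
clock: 12.2
position: [553.2, 69.5, 182.9]
ee_rot: [0.992, -0.13, -0.001, 0.001]
contact_force: [-0.0, -0.7, -0.2]
gripper_width: 40.0
```

```bash
python3 fit.py 7 82|head -6;  python3 - <<'E'
from h import *
d=None
go(567.3,123,180,75.1)
E
```

```text
thin 3622 U [-5.6  0.4  6.3] V [-72.3  73.6] z 42.8 ang 75.19 [ 12.1 149. ]
thick 11202 U [126.  142.9 161.4] V [-72.5  73.2] z 42.6 ang 75.17 [ 37.  149.1]
panel 23597 U [ 28.5  73.2 116.7] V [-62.9  63. ] z 49.8 ang 75.12 [ 90.3 129.3]
spacer top 2851 U [ 9.6 16.9 24.8] V [-33.3  34.7] z 82.7 ang 75.51 [15.5 69.4]
tcp U 17.2 V -0.19 [553.2  69.5 182.9] clock 12.2 F [-0.  -0.7 -0.2]
clock 12.25 pos [553.4  69.5 183.1] yaw -104.89 delta cm [0.   0.04 0.02] rot [0.001 0.002 0.   ] n 1 F [0.6 0.3 0.7] w 39.9
clock 12.25 pos [553.4  69.5 183.1] yaw -104.89 delta cm [-0.03 -5.52  0.3 ] rot [0.001 0.002 0.   ] n 2 F [0.6 0.3 0.7] w 39.9
```

View pics/w7.png

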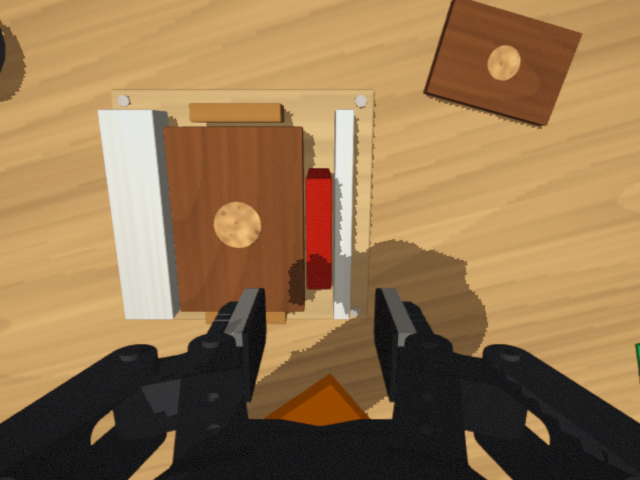

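The spacer stands in the gap at (319,230), top at 82.7 mm and centred along the rail. Now I close the fingers and go over the cork dot at (237,225).

Call:
{"fn": "move_arm", "kwargs": {
  "deltas": "0 -1.5 0 0 0 0;0 -3 0 0 0 0;0 -1.1 0 0 0 0;0 0 3 0 0 0;0 0 4 0 0 0;0 0 3 0 0 0;0 0 1 0 0 0;0 0 0 0 0 0;0 0 0 0 0 0;0 0 0 0 0 0",
  "grip": 0
}}

```text
clock: 13.5
position: [569.0, 124.2, 75.6]
ee_rot: [0.992, -0.129, 0.001, -0.001]
contact_force: [-0.5, 1.2, 0.4]
gripper_width: 0.1
```

```bash
python3 fit.py 8 82|head -7; python3 -c "
from h import *
im=eyes.get_image('side'); c=im['pixels'][150:280,230:410]; cv2.imwrite('pics/s8.png',cv2.resize(c,None,fx=4,fy=4,interpolation=cv2.INTER_CUBIC))"
```

```text
thin 3674 U [-5.3  1.5  6.7] V [-72.9  74.5] z 42.7 ang 75.23 [ 12.9 149.8]
thick 21749 U [126.2 143.7 161.5] V [-69.3  74. ] z 42.7 ang 75.46 [ 37.1 150.1]
panel 42781 U [ 25.3  71.2 116.9] V [-30.8  63.8] z 49.8 ang 75.14 [101.3 129. ]
spacer top 7334 U [10.1 18.8 25.7] V [-18.2  34.9] z 82.6 ang 75.05 [16.8 56.6]
tcp U 74.12 V 1.0 [569.  124.2  75.6] clock 13.5 F [-0.5  1.2  0.4]
clock 13.55 pos [568.9 124.1  75.5] yaw -104.88 delta cm [-0.09  5.71 -0.02] rot [-0.001 -0.002  0.   ] n 2 F [-0.8  0.1  0.2] w 0.0
194 U [11.9 21.4 16.7] V 34.8 Z 25.6
```

View pics/w8.png

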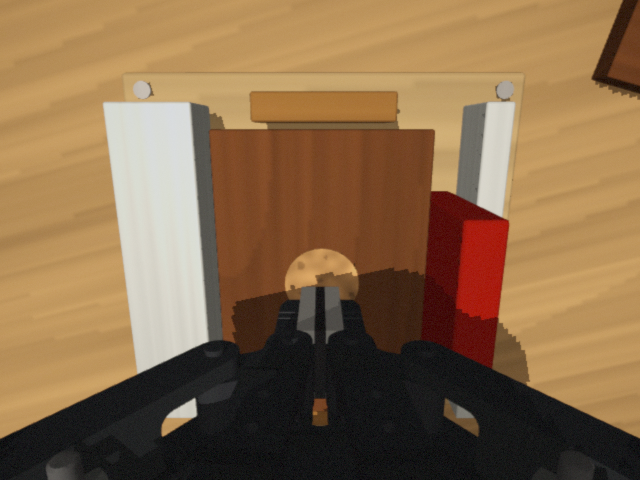

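View pics/s8.png

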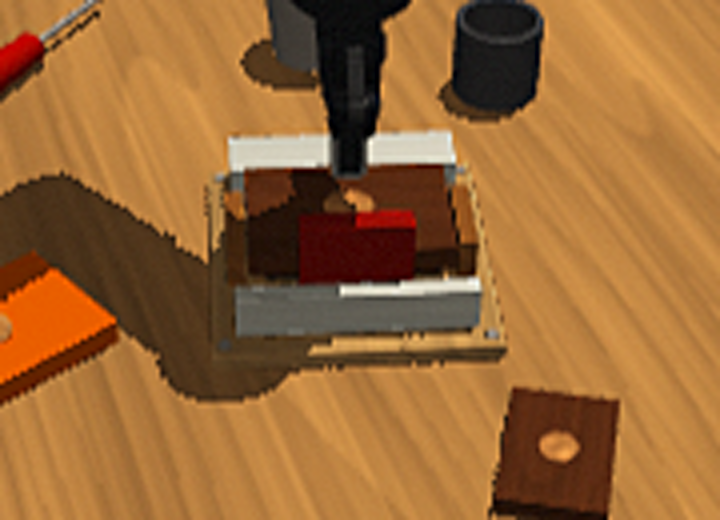

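```bash
python3 - <<'E'
from h import *
s=telemetry.read_state(); im=eyes.get_image("wrist"); P=cloud(im,s); T=R.from_quat(s["ee_rot"]).inv().apply((P-s["position"]).reshape(-1,3))
ok=(im["range_z"].ravel()>0)&(T[:,2]<-2); T=T[ok]; hsv=cv2.cvtColor(im["pixels"],cv2.COLOR_BGR2HSV).reshape(-1,3)[ok]
g=(hsv[:,2]<90)&(hsv[:,1]<90)
for lo in range(10,70,8):
    k=g&(T[:,1]>lo)&(T[:,1]<lo+8)&(T[:,2]<-15)
    if k.sum()>10: print(lo,k.sum(),"lowest mm above tcp",round(-np.percentile(T[k,2],99),1))
go(568,123.5,48,75.1)
E
```

```text
10 5581 lowest mm above tcp 18.5
18 2473 lowest mm above tcp 44.0
26 3866 lowest mm above tcp 49.0
34 6729 lowest mm above tcp 55.1
42 4196 lowest mm above tcp 64.9
50 1492 lowest mm above tcp 73.4
clock 13.65 pos [568.6 124.   75.1] yaw -104.89 delta cm [-0.05  0.06  2.71] rot [-0.001 -0.001  0.   ] n 1 F [-0.4  0.8  0.5] w -0.0
```

The gripper clears the spacer top by about 25 mm. Now I press.

Call:
{"fn": "move_arm", "kwargs": {
  "deltas": "0 0 1 0 0 0;0 0 1 0 0 0;0 0 0.4 0 0 0;0 0 0.2 0 0 0;0 0 0.2 0 0 0;0 0 0 0 0 0;0 0 0 0 0 0"
}}

```text
clock: 14.52
position: [568.2, 123.7, 46.6]
ee_rot: [0.992, -0.13, 0.0, 0.0]
contact_force: [-1.7, -1.2, 3.0]
gripper_width: 0.3
```

Call:
{"fn": "move_arm", "kwargs": {
  "deltas": "0 0 0.15 0 0 0;0 0 0.15 0 0 0;0 0 0.1 0 0 0;0 0 0 0 0 0;0 0 0 0 0 0"
}}

```text
clock: 15.15
position: [568.4, 123.8, 42.6]
ee_rot: [0.992, -0.129, 0.0, 0.0]
contact_force: [-1.2, -0.8, 4.2]
gripper_width: -0.2
```

Call:
{"fn": "move_arm", "kwargs": {
  "deltas": "0 0 0.08 0 0 0;0 0 0.08 0 0 0;0 0 0 0 0 0;0 0 0 0 0 0"
}}

```text
clock: 15.65
position: [568.5, 123.8, 42.1]
ee_rot: [0.992, -0.129, 0.0, 0.0]
contact_force: [-4.4, -1.8, 10.8]
gripper_width: 0.4
```

Call:
{"fn": "move_arm", "kwargs": {
  "deltas": "-0.03 0 0.06 0 0 0;-0.02 0 0.04 0 0 0;0 0 0 0 0 0;0 0 0 0 0 0"
}}

```text
clock: 16.15
position: [568.4, 123.8, 42.0]
ee_rot: [0.992, -0.129, 0.001, 0.0]
contact_force: [-6.0, -2.6, 15.6]
gripper_width: -0.1
```

```bash
python3 fit.py 9 82|head -7; python3 - <<'E'
from h import *
for n in ["side","top"]:
    im=eyes.get_image(n); P=cloud(im); hsv=cv2.cvtColor(im["pixels"],cv2.COLOR_BGR2HSV)
    r=(150,280,230,410) if n=="side" else (190,310,210,340)
    cv2.imwrite(f'pics/{n}9.png',cv2.resize(im['pixels'][r[0]:r[1],r[2]:r[3]],None,fx=4,fy=4,interpolation=cv2.INTER_CUBIC))
    a=np.radians(75.1); c=np.array([551.4,52.6]); d=P[...,:2]-c
    U=d@[np.cos(a),np.sin(a)]; V=d@[np.sin(a),-np.cos(a)]; Z=P[...,2]
    b=lambda u0,u1,v0,v1:np.round(np.percentile(Z[(U>u0)&(U<u1)&(V>v0)&(V<v1)&(Z>30)&(Z<60)],[10,50,90]),1)
    for nm,q in dict(panelA=(35,60,-60,-35),panelB=(35,60,35,60),panelC=(90,112,-60,-35),panelD=(90,112,35,60),thick=(130,158,-60,60),thin=(-4,4,40,70)).items():
        try: print(n,nm,b(*q))
        except Exception as e: print(n,nm,e)
E
```

```text
thin 5430 U [-5.3  1.6  6.8] V [30.1 74.6] z 42.7 ang 74.72 [13.3 47. ]
thick 29744 U [126.1 143.4 161.5] V [-48.7  74. ] z 42.7 ang 75.15 [ 37.  131.5]
panel 52740 U [ 25.2  71.3 116.9] V [-17.3  64.3] z 42.8 ang 75.24 [101.4 120.3]
spacer top 9798 U [10.1 19.2 25.8] V [-8.4 34.9] z 82.6 ang 75.14 [17.  63.5]
tcp U 73.66 V 0.52 [568.4 123.8  42. ] clock 16.15 F [-6.  -2.6 15.6]
clock 16.2 pos [568.5 123.9  42. ] yaw -104.83 delta cm [-0.06  5.68 -0.  ] rot [-0.    -0.002  0.001] n 2 F [-4.4 -1.8 15.8] w -0.1
206 U [ 9.9 22.7 16.3] V 34.8 Z 25.8
side panelA [39.4 40.9 42.6]
side panelB [39.4 40.9 42.4]
side panelC [39.3 41.  42.7]
side panelD [39.4 40.9 42.3]
side thick [39.4 41.1 42.8]
side thin [39.5 41.  41.9]
top panelA [38.2 41.6 45.5]
top panelB [38.7 42.3 45.5]
top panelC [39.4 42.6 46.1]
top panelD index -1 is out of bounds for axis 0 with size 0
top thick [39.  42.5 43.7]
top thin [39.  41.8 46.3]
```

View pics/side9.png

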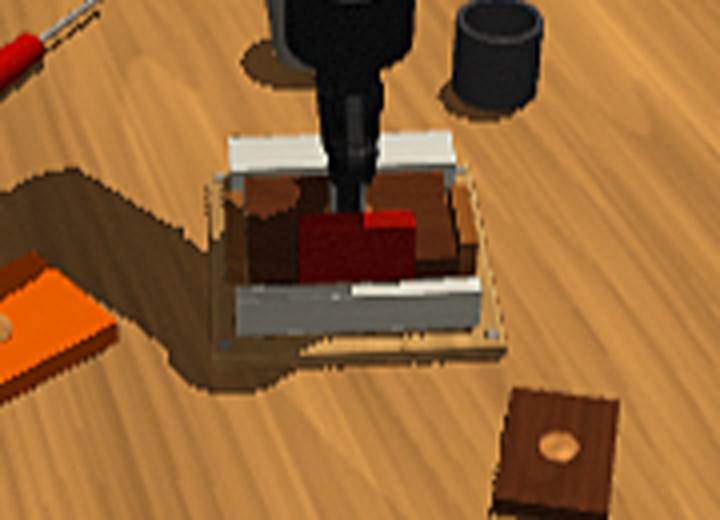

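View pics/w9.png

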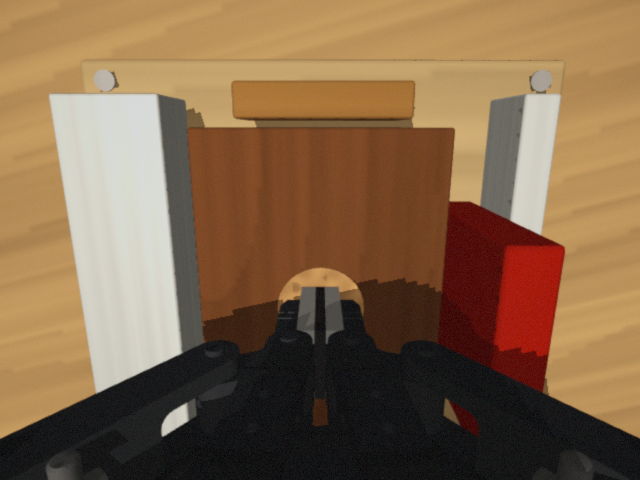

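Panel and rails read the same height in the wrist, side and top views. The spacer is upright at (500,300) in the wrist view, and the push is steady at 15.8 N, so I hand in the job.

```bash
python3 -c "
from h import *
print(arm.job_done()); s=telemetry.read_state(); print(s['clock'],np.round(s['position'],1),np.round(s['contact_force'],1))"
```

```text
the job is handed in; nothing more can be done
None
the job is handed in; nothing more can be done
```

The job is done and handed in at about 16.3 s of the 43 s allowed. The red spacer stands in the wide gap beside the thin rail, and the fingers are still holding the panel pressed flush.

- **Spacer:** I lowered it onto the jig's base until it touched with about 5 N, then let go. Its top read 82.7 mm, where the wrist camera reads about 0.7 mm high. It is centred along the rail to within about 1 mm. It stayed there through the pressing.
- **Panel:** I pressed it at the cork dot with closed fingers down to its stop, with the fingertips at z = 42.0 mm. The last push read about 15.8 N, with about 4 to 6 N sideways, and the panel did not shift.
- **Flushness:** The wrist camera put the panel top at 42.8 mm and the rails at 42.7 mm. The side camera gave 40.9–41.0 mm for the panel and 41.0–41.1 mm for the rails. The top camera gave 41.6–42.6 mm for the panel and 41.8–42.5 mm for the rails; one panel corner was hidden from it.
- **Other things on the bench:** I touched nothing else.
- **Disagreements:** The cameras differed by about 2 mm in absolute position, so I did the final fitting with the wrist camera alone. The state reading after hand-in returned nothing, so nothing was checked after that point.

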